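# Hang the vial basket clear, release two squeeze catches and hold the reagent gate open

## Task

Hang the wire vial basket by its handle on the two-pronged hook of the stand, so that it is out of the gate's way, and let go of it. Then, with the gate still shut, squeeze the red catch of the reagent cage fully together between the fingers, and after it the yellow one the same way; take the gate by its black upright handle, swing it past its detent until it stands wide open, about square to the cage front, and finish while still holding the handle there (it swings back if let go). Leave the test-tube rack, wash bottle and mug alone.

Things in the scene. Friction and masses are not known exactly. Their poses are not given: they have to be found in the camera images.
- basket: loose wire vial basket, 0.25 kg, 70 (its x) x 130 (its y) x 60 mm high, three blue-capped vials fixed inside below the rim; over it stands a rigid arched steel handle. Origin: centre of its underside; z up. At the start it stands on the bench in front of the cage, in the gate's sweep. Weight varies a little between runs
- bail (a point): middle of the basket handle's level top bar: a round bar 10 mm thick, 124 mm long along the basket's y, its axis 140 mm above the basket's underside (80 mm above the rim); the upright legs of the handle stand at y = +-62 mm
- stand: fixed steel stand, origin on the bench under the hook seat, base 150 x 130 x 12 mm. Two level prongs 8 mm thick at its y = +-38 mm run from a cross bar at its x = +90 mm (post below it) to x = -30 mm, then upturned tips slope to x = -42 mm, 214 mm high. Left or right of the cage (green rack on the other side), turned a little
- hook_seat (a point): hook seat: midway between the prongs, level with their tops, 194 mm above the bench; frame as the stand's: prongs point to -x and are open from that side. The hung bar lies across both prongs (its axis 5 mm above this point), anywhere between tips and cross bar; the fingers fit between the prongs
- cage: fixed reagent cage, 240 mm wide (its y), 170 mm deep, 125 mm high, clear walls, grey frame, bottles inside. Origin: on the bench at the middle of its front; x points into the cage, the gate lies in the plane x = 0, z up. Turned a little. A grey header 60 mm deep runs behind the gate top and carries the two catches
- gate_hinge (a point): axis of the gate's upright hinge, at the left end (+y) of the cage front, 100 mm from the middle, 125 mm above the bench; frame as the cage's
- gate (a joint): gate angle, rad: 0 shut, grows as the free end swings out towards the robot (clockwise from above), stop at 1.75. A spring pulls it shut (0.15 N m at 0, 0.5 N m at 1.4). A ball detent between about 0.3 and 0.9 resists with about 1 N m (6 to 8 N at the handle with the spring); let go wide open, it drops back to about 0.85. Locked until both catches are squeezed
- gate_handle: black upright round handle on top of the gate's free end, 14 mm diameter, 58 mm long, from 124 to 182 mm above the bench; 185 mm from the hinge axis. Origin: its foot. It is fixed to the gate and turns with it
- gate_grip (a point): grip point on the axis of the black handle, 164 mm above the bench, 185 mm from the hinge axis; with the gate shut it lies in the cage frame at x = 0, y = -85 mm
- red_catch (a joint): travel of the red catch's sliding pad, m: 0 locked, 0.014 squeezed fully home (the gate is free of it from 0.010). It slides stiffly with 5 N of friction and stays where it is left
- red_squeeze (a point): middle of the red catch once squeezed, 169 mm above the bench, the height to squeeze at, from above along the cage's y; frame as the cage's. Two red upright tabs, 22 mm wide in x, feet 133 and tops 179 mm above the bench: fixed post, outer face at y = -19 mm from here; sliding tab, outer face at y = +34 mm locked, +20 mm squeezed
- red_post: fixed red tab of the red catch, 22 x 9 x 46 mm, origin at its foot
- red_pad: rubber facing on the outer (+y) side of the red sliding tab, 18 x 36 mm and 1.5 mm thick; it moves to -y with the tab when squeezed. Origin: its middle
- yellow_catch (a joint): the same for the yellow catch, m: 0 locked, 0.014 squeezed fully home
- yellow_squeeze (a point): the same point on the yellow catch; the red and yellow catches may change places (96 mm apart along the header)
- yellow_post: fixed yellow tab, as the red one
- yellow_pad: rubber facing of the yellow sliding tab, as the red one
- rack: bystander: green test-tube rack, 75 x 180 x 76 mm, tubes to 118 mm; origin under its middle
- wash_bottle: bystander: white wash bottle with red cap and spout, 64 mm diameter, 168 mm tall; origin under its middle
- mug: bystander: white mug, 80 mm diameter, 95 mm tall, handle to its +y; origin under its middle
Mind the look-alikes: they are no part of the job. Leave any pink look-alike of the stand alone.

How it is judged:
By the outcome, as a careful person would: the job done as asked, in the order asked, and still so for the second after the job is handed in, while the arm keeps its last pose, push and grip.
It also fails if it takes over 72 s, if anything falls off the work surface, if the arm or the gripper's body presses on something with over 40 N, if the wrist force passes 120 N, or if a joint passes its speed limit or range.

## Robot

A 7-joint arm with a two-finger parallel gripper is mounted at the origin on the work surface. World frame = base frame: x ahead of the robot, y to its left, z up, the work surface at z = 0. Lengths are in mm, angles in rad, forces in N, time in s.
With the tool pointing down it reaches from about 400 to 875 mm from the base axis. Payload 4.4 kg.
Tool frame: the origin (TCP) lies at the very end of the fingers, on their centre line; the grasp point (between the pads) lies 19 mm behind it; z points along the fingers, y is the line along which they close (so a half turn about z gives the same grasp; the last joint's range is limited). The gripper opens to 85 mm and grips with 20 to 120 N. Pads are 22 mm wide; open, the fingers measure 114 mm over their backs; the gripper's body (76 mm by 85 mm) begins 54 mm behind the grasp point. The pads swing forward as they close: fully open they stand 13 mm farther back than shut.
Start: joints at [1.083, 0.628, 0.038, 1.517, -0.027, 0.996, -0.02], TCP at [266.14, -593.032, 231.313] pointing down, gripper open.
Joint ranges: [-3.06, 3.06], [-0.37, 2.12], [-1.25, 1.32], [0.18, 2.47], [-1.1, 4.24], [0.23, 1.98], [-2.94, 2.94]. Speed limits (rad/s): [2.57, 2.57, 3.14, 3.14, 3.14, 3.14, 3.14].

## Interface

Orientations are given as [roll, pitch, yaw] about the fixed x, y, z axes, in that order (R = Rz(yaw) Ry(pitch) Rx(roll)).
In Python, from cell import read_state, get_image, camera_info, finish_job gives the robot as it stands.
- The arm moves only by the tool play_rows, never from a script. Its argument "deltas" is one flat list of numbers, 7 for each row, row after row: the shift along the tool's x, y, z in mm, then the turn, a rotation vector about the tool's x, y, z in rad, then the opening, from 0 (shut) to 1 (fully open). In form: [dx, dy, dz, ax, ay, az, grip, dx, dy, dz, ax, ay, az, grip, ...]. A call has 1 to 10 rows; each row is the pose to reach, as a shift and turn from the pose commanded when the call began, along the tool's axes at that moment; what a row does not reach only later rows make up. A row lasts 1/8 s, in which the tool goes at most 62.5 mm and 10.7 degrees, less where a joint would pass 70% of its speed; a pose out of reach is approached as far as the arm can. A call with a gripper value outside its range is refused whole. The fingers move at their own pace and stop on an object; the grip force is fixed at half the most. Time passes only in rows, so rows that repeat a pose let the fingers close. It gives the time, the measured TCP pose, the force, the opening and the grip force at its end, in the units of the state.
- read_state(): the state, without advancing time (a new reading comes with each control period).
- get_image(name): name is "scene" or "top"; returns the picture (420x560x3 uint8, red, green, blue); there is no depth.
- camera_info(name): a dict with "fx", "fy", "cx", "cy" (pixels), "distortion" ([k1, k2, p1, p2, k3] as OpenCV has them; the pictures are not rectified), "T" (4x4, takes a point from camera to world coordinates). Camera axes: x right, y down, z forward; pixel columns grow to the right and rows downward; lengths in mm; the calibration is good to about 2 mm. A picture is of the moment at which its call begins. camera_info takes no time and is no camera call.
- finish_job(): hands the job in; it is judged then, once.
The state is a dict: "clock": time; "qpos": joint angles; "qd": joint speeds; "tau": joint torques, N m; "eef_pos": TCP position; "tool_rot": TCP orientation; "force": force on the tool from outside, world axes, zero at the start; "torque": the same for the moment, N m; "width": finger opening in mm; "gripper_force": force on a finger pad.
Only numpy, scipy, OpenCV 4.12 (cv2) and the standard library are available. Lean on these libraries where they do the work, as an engineer would, in place of code of your own. Each camera call takes 0.05 s, during which the arm holds its last target. There are 200 camera calls.

## Working session

There is one attempt and no reset: what is moved stays moved. The work goes in short steps, Python scripts to look and compute and a tool call to move; the robot and the scene stay as the last step left them, time stands still between calls to the robot, and variables do not carry over. Pictures are saved under pics/ and viewed, at most 11 in all, crops included, and the job is handed in when it is done.

Besides the shell and the picture viewer there is one more tool, called after "Request:" as name(argument=value, ...), one argument or row to a line, values as JSON. play_rows: Moves the arm, as the interface text tells. Its arguments: {"type":"object","properties":{"deltas":{"type":"array"}},"required":["deltas"]}

```bash
ls; mkdir -p pics
python3 - <<'E'
from cell import *
import cv2
for n in("scene","top"):
    cv2.imwrite(f"pics/{n}0.png",get_image(n)[:,:,::-1]); print(n,camera_info(n))
print(read_state())
E
```

```text
pics
scene {'fx': 546.2286903806786, 'fy': 546.2286903806786, 'cx': 286.6690945359399, 'cy': 200.73926374976804, 'distortion': array([-0.07493984,  0.        ,  0.        ,  0.        ,  0.        ]), 'T': array([[ 8.66476140e-01,  3.81243892e-01, -3.22292094e-01,
         1.10003170e+03],
       [ 4.99020878e-01, -6.79612897e-01,  5.37684363e-01,
        -7.75978620e+02],
       [-1.40449845e-02, -6.26721155e-01, -7.79117021e-01,
         1.43052833e+03],
       [ 0.00000000e+00,  0.00000000e+00,  0.00000000e+00,
         1.00000000e+00]])}
top {'fx': 518.7875183906774, 'fy': 518.7875183906774, 'cx': 289.6292631306919, 'cy': 205.5027947152618, 'distortion': array([-0.1109584,  0.       ,  0.       ,  0.       ,  0.       ]), 'T': array([[ 3.99403602e-02, -9.73903269e-01,  2.23421554e-01,
         2.42458449e+02],
       [-9.99193378e-01, -3.79963855e-02,  1.29948937e-02,
         1.01859738e+02],
       [-4.16655793e-03, -2.23760358e-01, -9.74635287e-01,
         1.67017852e+03],
       [ 0.00000000e+00,  0.00000000e+00,  0.00000000e+00,
         1.00000000e+00]])}
{'clock': 0.1, 'qpos': array([ 1.08324665,  0.62924318,  0.03846043,  1.51827445, -0.02700192,
        0.99629375, -0.02001094]), 'qd': array([-0.0002239 , -0.00094078, -0.00075714, -0.00237002, -0.00168053,
       -0.0022189 , -0.00061355]), 'tau': array([ 3.81642501e-03, -5.64517307e+01,  1.23057134e+00, -1.93970168e+01,
        1.13048544e-02,  5.38436478e-03,  2.71171331e-05]), 'eef_pos': array([ 265.87284072, -592.52280567,  230.48604401]), 'tool_rot': array([-3.13989248e+00,  2.43078619e-05,  4.21724888e-01]), 'force': array([ 0.22017241, -0.42038527, -0.77916377]), 'torque': array([ 0.05658182, -0.04999823, -0.00283602]), 'gripper_force': 0.0, 'width': 85.20844672230984}
```

View pics/scene0.png

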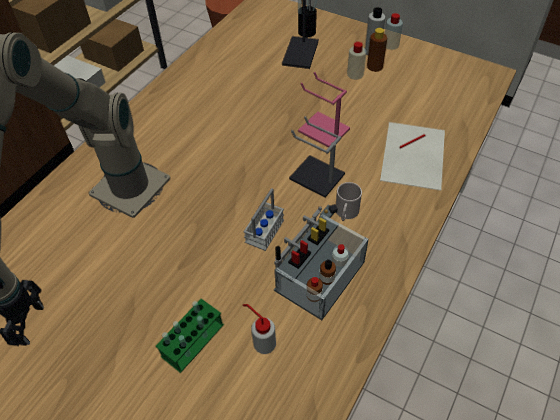

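View pics/top0.png

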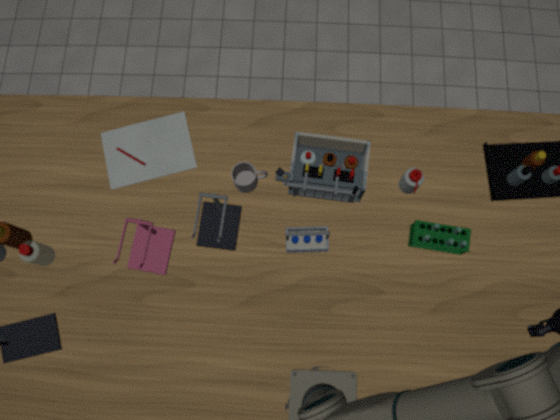

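The top view shows the basket at (307,239), the grey stand with base at (219,225) and hook at (211,195), the cage at (330,167), the rack at (440,237) and the wash bottle at (411,180). The mug is at (245,177). Possible mix-ups:
- The pink stand at (150,248), which is to be left alone. The grey one at (219,225) is the target.
- The dark base at (30,338), which is a distractor.
- The red caps at (351,162) and (415,175), which are not catches. The red catch is at about (344,175) and the yellow at about (314,170).

Next are close crops.

Run:
```python
import cv2,numpy as np
def crop(n,x,y,w,h,s,o):
    a=cv2.imread(f"pics/{n}0.png")[y:y+h,x:x+w]
    a=cv2.resize(a,None,fx=s,fy=s,interpolation=cv2.INTER_CUBIC)
    for i in range(0,w,10): cv2.putText(a,str(x+i),(i*s,8),0,.3,(0,255,255),1); cv2.line(a,(i*s,10),(i*s,14),(0,255,255),1)
    for i in range(0,h,10): cv2.putText(a,str(y+i),(0,i*s+4),0,.3,(0,255,255),1)
    a=cv2.convertScaleAbs(a,alpha=1.6); cv2.imwrite(f"pics/{o}.png",a)
crop("top",270,125,110,85,7,"tc")
crop("top",190,180,150,80,5,"tb")
crop("scene",240,120,130,100,6,"sb")
crop("scene",265,205,110,85,7,"sc")
```

```text
(no output)
```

View pics/tc.png

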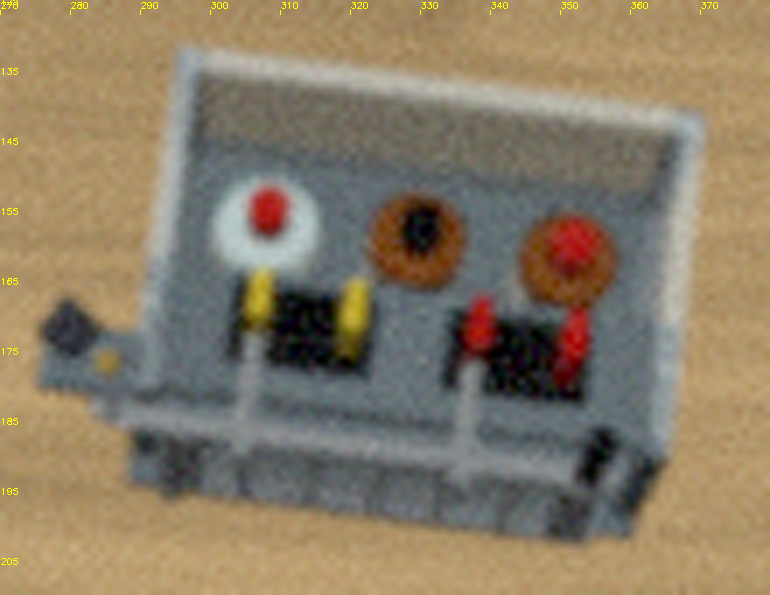

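View pics/tb.png

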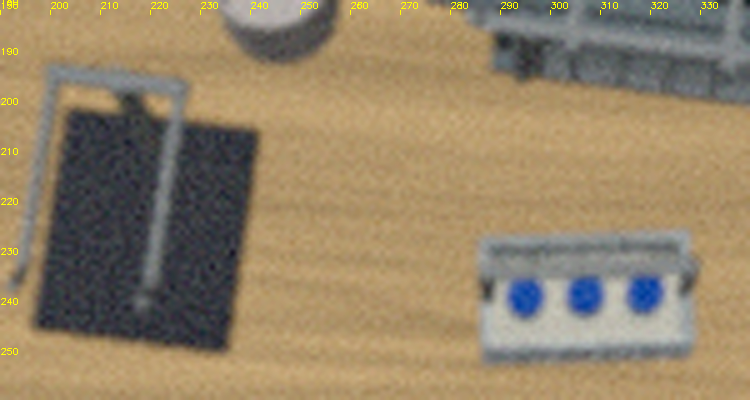

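View pics/sc.png

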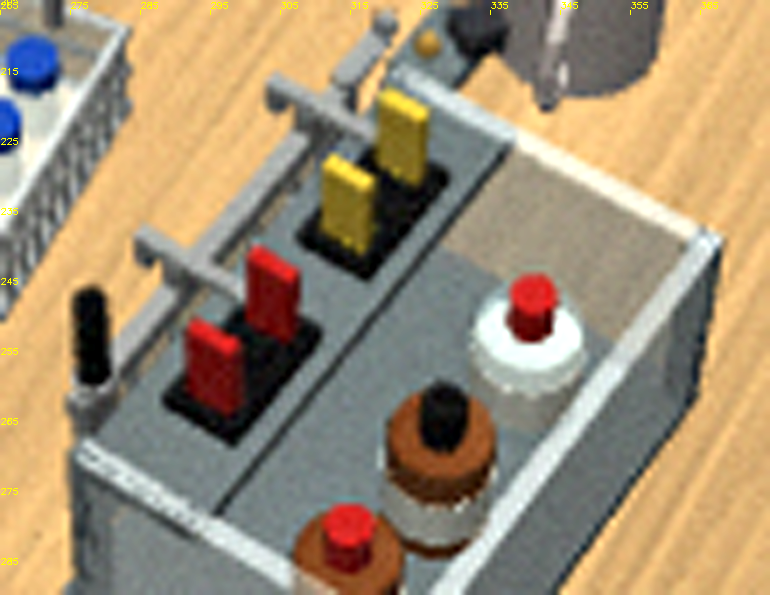

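View pics/sb.png

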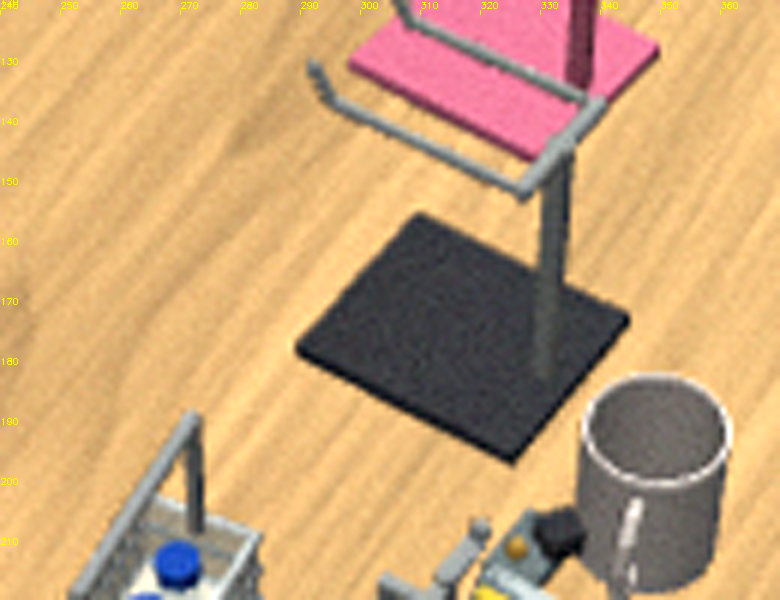

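The crops give these positions:
- **Yellow tabs:** (307,166) and (320.6,168) in top; (322,219) and (314,228) in scene.
- **Red tabs:** (338.6,170.5) and (352,172) in top; (303,242) and (295,252) in scene.
- **Gate handle top:** (356,187) in top; (277,246) in scene.
- **Grey stand prong tips:** (192.6,237) and (218,240.6) in top.
- **Basket rim:** corners from about (286,228) to (328,250) in top.

Next I fit the poses.

```bash
cat > fit.py <<'E'
import numpy as np,cv2
from cell import camera_info
from scipy.optimize import least_squares
C={n:camera_info(n) for n in("scene","top")}
def proj(n,P):
    c=C[n];Ti=np.linalg.inv(c["T"]);K=np.array([[c["fx"],0,c["cx"]],[0,c["fy"],c["cy"]],[0,0,1]])
    return cv2.projectPoints(np.atleast_2d(P).astype(float),cv2.Rodrigues(Ti[:3,:3])[0],Ti[:3,3],K,np.array(c["distortion"]))[0][:,0]
def place(p,L):
    c,s=np.cos(p[2]),np.sin(p[2]);L=np.atleast_2d(L)
    return np.c_[p[0]+c*L[:,0]-s*L[:,1],p[1]+s*L[:,0]+c*L[:,1],L[:,2]]
def fit(obs,p0,name):
    # obs: (cam,(u,v),local(params))
    def r(p): return np.concatenate([proj(c,place(p,l(p)))[0]-uv for c,uv,l in obs])
    s=least_squares(r,p0,loss="soft_l1",x_scale=[10,10,.1]+[10]*(len(p0)-3))
    print(name,np.round(s.x,3)); print(np.round(r(s.x).reshape(-1,2),1).tolist()); return s.x
E
python3 - <<'E'
from fit import *
k=lambda *a:(lambda p:list(a))
o=[("top",(295.7,131.7),k(170,120,125)),("top",(370,141.4),k(170,-120,125)),("scene",(367.4,238.9),k(170,120,125)),
("scene",(277.1,246.3),k(0,-85,182)),("scene",(278.1,258.9),k(0,-85,124)),("top",(355.9,187.4),k(0,-85,182))]
for c,pts in(("scene",[(303.4,241.7),(295.3,252),(322.3,218.6),(314.1,228.1)]),("top",[(338.6,170.5),(352,172),(307,166),(320.6,168)])):
    for uv,d in zip(pts,(29,-14.5,96+29,96-14.5)):
        o.append((c,uv,lambda p,d=d:[p[3],p[4]+d,179]))
fit(o,[600,0,0,30,-50],"cage")
o=[("top",(192.6,237.2),k(-42,38,214)),("top",(218.2,240.6),k(-42,-38,214)),("top",(200,194.4),k(92,40,192)),("top",(226.6,197),k(92,-40,192)),
("scene",(292.1,130.9),k(-42,-38,214)),("scene",(294.6,135.9),k(-30,-38,190)),("scene",(327.1,151.6),k(92,-40,188)),("scene",(339.6,136.8),k(92,40,192))]
for c,pts in(("scene",[(309.3,155.1),(344.6,172.9),(325.1,196.6),(289.3,177.1)]),("top",[(203,201.6),(241.2,205.6),(235.2,249.6),(196.6,245)])):
    L=[(-75,65),(75,65),(75,-65),(-75,-65)] if c=="scene" else [(75,65),(75,-65),(-75,-65),(-75,65)]
    for uv,(x,y) in zip(pts,L): o.append((c,uv,lambda p,x=x,y=y:[p[3]+x,y,12]))
s=fit(o,[500,250,0,30],"stand")
print("seat",proj("top",place(s,[0,0,194])))
o=[("top",uv,k(x,y,60)) for uv,x,y in(((286.2,227.6),35,65),((327.6,226),35,-65),((327.6,249.6),-35,-65),((286.6,251.6),-35,65))]+[("scene",(271.6,189.6),k(0,62,143))]
b=fit(o,[450,50,0],"basket"); print(proj("scene",place(b,[[0,-62,143],[0,0,140]])),proj("top",place(b,[[0,62,145],[0,-62,145]])))
E
python3 - <<'E'
import cv2
a=cv2.imread("pics/scene0.png")[175:255,235:295];cv2.imwrite("pics/bk.png",cv2.resize(a,None,fx=7,fy=7,interpolation=cv2.INTER_CUBIC))
E
```

```text
cage [ 6.54087e+02  1.36060e+01 -1.03000e-01  4.58270e+01 -5.53190e+01]
[[-0.9, 0.4], [0.1, 1.0], [-0.1, 0.3], [0.6, 1.8], [0.2, 0.6], [-0.6, 0.3], [0.2, 0.6], [-0.8, 1.0], [0.4, 1.0], [0.1, 1.6], [-1.1, 0.2], [-0.2, 0.7], [-1.3, 0.3], [-0.5, 0.3]]
stand [ 5.11074e+02  3.55248e+02 -7.70000e-02  3.69150e+01]
[[-0.7, 0.2], [-0.1, -0.1], [-0.3, -0.4], [-0.2, -0.0], [-0.7, -0.5], [-0.0, 1.4], [-0.6, 1.7], [0.1, 0.6], [-0.4, 0.0], [0.5, -0.4], [0.3, 0.0], [-0.9, 0.8], [-0.4, -0.9], [0.3, -0.5], [0.0, 0.6], [-1.0, 0.4]]
seat [[208.25078455 225.84757719]]
basket [5.07681e+02 6.48220e+01 6.00000e-02]
[[-0.2, 0.3], [-0.4, 1.0], [0.4, -0.6], [-0.2, -1.7], [-0.5, 0.1]]
[[251.6938262  218.74927629]
 [261.63745316 204.56657026]] [[286.9339996  234.25766197]
 [328.51649615 233.36945196]]
```

View pics/bk.png

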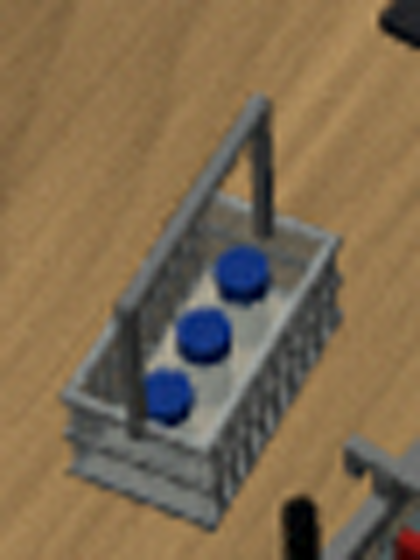

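The far bar end reads (272,189) and the near end (253,217). Both match the fit to about 1 px. The bail is at (508,65,140), the seat at (511,355,194), and the cage at (654,14) with yaw -0.103. Heights, sizes and reach all agree.

```bash
cat > mv.py <<'E'
import sys,numpy as np
from cell import read_state
from scipy.spatial.transform import Rotation as R
# args: groups x,y,z,yaw,rows  -> cumulative deltas from the present tool pose
s=read_state();r0=R.from_euler("xyz",s["tool_rot"]);p0=s["eef_pos"]
pp,py=p0,s["tool_rot"][2]
print("t",round(s["clock"],2),np.round(p0,1),np.round(s["tool_rot"],3),"F",np.round(s["force"],1),"w",round(s["width"],1),"gf",round(s["gripper_force"],1))
for g in sys.argv[1:]:
    x,y,z,w,n=map(float,g.split(","));t=np.array([x,y,z])
    for i in range(1,int(n)+1):
        a=i/n; q=R.from_euler("xyz",[np.pi,0,py+a*(w-py)])
        print(np.round(r0.inv().apply(pp+a*(t-pp)-p0)).astype(int).tolist(),np.round((r0.inv()*q).as_rotvec(),2).tolist())
    pp,py=t,w
E
python3 mv.py 330,-480,290,0.6,2 508,65,270,1.63,12 508,65,121,1.63,5
```

```text
t 0.1 [ 265.9 -592.5  230.5] [-3.14   0.     0.422] F [ 0.2 -0.4 -0.8] w 85.2 gf 0.0
[52, -38, -30] [-0.0, -0.0, -0.09]
[105, -77, -59] [-0.0, -0.0, -0.18]
[137, -112, -58] [-0.0, -0.0, -0.26]
[169, -147, -56] [-0.0, -0.0, -0.35]
[201, -183, -54] [-0.0, -0.0, -0.44]
[233, -218, -52] [-0.0, -0.0, -0.52]
[265, -253, -51] [-0.0, -0.0, -0.61]
[297, -289, -49] [-0.0, -0.0, -0.69]
[329, -324, -47] [-0.0, -0.0, -0.78]
[362, -359, -46] [-0.0, -0.0, -0.86]
[394, -395, -44] [-0.0, -0.0, -0.95]
[426, -430, -42] [-0.0, -0.0, -1.04]
[458, -466, -40] [-0.0, -0.0, -1.12]
[490, -501, -39] [-0.0, -0.0, -1.21]
[490, -501, -9] [-0.0, -0.0, -1.21]
[490, -501, 21] [-0.0, -0.0, -1.21]
[490, -501, 51] [-0.0, -0.0, -1.21]
[490, -501, 81] [-0.0, -0.0, -1.21]
[490, -501, 110] [-0.0, -0.0, -1.21]
```

Request:
play_rows(
  deltas=[45,-33,-30,0,0,-0.08,0.6,90,-67,-59,0,0,-0.16,0.6,130,-105,-58,0,0,-0.26,0.6,169,-147,-56,0,0,-0.35,0.6,201,-183,-54,0,0,-0.44,0.6,233,-218,-52,0,0,-0.52,0.6,265,-253,-51,0,0,-0.61,0.6,297,-289,-49,0,0,-0.69,0.6,329,-324,-47,0,0,-0.78,0.6,362,-359,-46,0,0,-0.86,0.6],
)

```text
clock: 1.35
eef_pos: [449.4, -115.9, 277.1]
tool_rot: [-3.141, 0.0, 1.284]
force: [0.3, -0.1, -0.6]
width: 50.9
gripper_force: 0.0
```

```bash
python3 mv.py 508,65,240,1.63,5 508,65,121,1.63,5
```

```text
t 1.35 [ 449.4 -115.9  277.1] [-3.141  0.     1.284] F [ 0.3 -0.1 -0.6] w 50.9 gf 0.0
[38, 1, 7] [-0.0, 0.0, -0.07]
[76, 2, 15] [-0.0, 0.0, -0.14]
[114, 3, 22] [-0.0, 0.0, -0.21]
[152, 4, 30] [-0.0, 0.0, -0.28]
[190, 5, 37] [-0.0, 0.0, -0.35]
[190, 5, 61] [-0.0, 0.0, -0.35]
[190, 5, 85] [-0.0, 0.0, -0.35]
[190, 5, 108] [-0.0, 0.0, -0.35]
[190, 5, 132] [-0.0, 0.0, -0.35]
[190, 5, 156] [-0.0, 0.0, -0.35]
```

Request:
play_rows(
  deltas=[38,1,7,0,0,-0.07,0.6,76,2,15,0,0,-0.14,0.6,114,3,22,0,0,-0.21,0.6,152,4,30,0,0,-0.28,0.6,190,5,37,0,0,-0.35,0.6,190,5,61,0,0,-0.35,0.6,190,5,85,0,0,-0.35,0.6,190,5,108,0,0,-0.35,0.6,190,5,132,0,0,-0.35,0.6,190,5,156,0,0,-0.35,0.6],
)

```text
clock: 2.6
eef_pos: [508.2, 63.2, 120.3]
tool_rot: [-3.141, 0.0, 1.632]
force: [0.4, 0.1, -0.1]
width: 51.3
gripper_force: 0.0
```

Request:
play_rows(
  deltas=[0,0,0,0,0,0,0,0,0,0,0,0,0,0,0,0,0,0,0,0,0,0,0,0,0,0,0,0,0,0,0,0,0,0,0,0,0,0,0,0,0,0],
)

```text
clock: 3.35
eef_pos: [508.6, 63.5, 122.1]
tool_rot: [3.141, 0.0, 1.632]
force: [-1.9, 0.6, 6.9]
width: 8.0
gripper_force: 59.0
```

```bash
python3 mv.py 508,65,218,1.63,4 390,364,220,1.494,9 511,355,220,1.494,6
```

```text
t 3.35 [508.6  63.5 122.1] [3.141 0.    1.632] F [-1.9  0.6  6.9] w 8.0 gf 59.0
[0, 0, -24] [0.0, 0.0, 0.0]
[1, 0, -48] [0.0, 0.0, 0.0]
[1, 0, -72] [0.0, 0.0, 0.0]
[2, 0, -96] [0.0, 0.0, 0.0]
[35, -12, -96] [0.0, 0.0, 0.02]
[69, -23, -96] [0.0, 0.0, 0.03]
[103, -34, -97] [0.0, 0.0, 0.05]
[137, -45, -97] [0.0, 0.0, 0.06]
[171, -56, -97] [0.0, 0.0, 0.08]
[205, -67, -97] [0.0, -0.0, 0.09]
[239, -78, -98] [0.0, -0.0, 0.11]
[273, -89, -98] [0.0, -0.0, 0.12]
[307, -100, -98] [0.0, -0.0, 0.14]
[304, -80, -98] [0.0, -0.0, 0.14]
[302, -60, -98] [0.0, -0.0, 0.14]
[299, -40, -98] [0.0, -0.0, 0.14]
[296, -20, -98] [0.0, -0.0, 0.14]
[294, 0, -98] [0.0, -0.0, 0.14]
[291, 20, -98] [0.0, -0.0, 0.14]
```

Request:
play_rows(
  deltas=[0,0,-15,0,0,0,0,0,0,-30,0,0,0,0,1,0,-50,0,0,0,0,1,0,-70,0,0,0,0,2,0,-88,0,0,0,0,2,0,-96,0,0,0,0,25,-8,-97,0,0,0.02,0,50,-17,-97,0,0,0.03,0,75,-25,-97,0,0,0.05,0,100,-33,-97,0,0,0.06,0],
)

```text
clock: 4.6
eef_pos: [468.8, 161.7, 218.4]
tool_rot: [-3.141, 0.0, 1.571]
force: [0.4, 0.6, -3.2]
width: 7.9
gripper_force: 59.0
```

```bash
python3 mv.py 390,364,220,1.494,10
```

```text
t 4.6 [468.8 161.7 218.4] [-3.141  0.     1.571] F [ 0.4  0.6 -3.2] w 7.9 gf 59.0
[20, -8, 0] [-0.0, 0.0, 0.01]
[40, -16, 0] [-0.0, 0.0, 0.02]
[61, -24, 0] [-0.0, 0.0, 0.02]
[81, -32, -1] [-0.0, 0.0, 0.03]
[101, -39, -1] [-0.0, 0.0, 0.04]
[121, -47, -1] [-0.0, 0.0, 0.05]
[142, -55, -1] [-0.0, 0.0, 0.05]
[162, -63, -1] [-0.0, 0.0, 0.06]
[182, -71, -1] [-0.0, 0.0, 0.07]
[202, -79, -2] [-0.0, 0.0, 0.08]
```

Request:
play_rows(
  deltas=[25,-10,0,0,0,0.01,0,50,-20,0,0,0,0.02,0,75,-30,0,0,0,0.03,0,100,-40,-1,0,0,0.04,0,125,-49,-1,0,0,0.05,0,150,-59,-1,0,0,0.06,0,170,-67,-2,0,0,0.07,0,188,-74,-2,0,0,0.08,0,202,-79,-2,0,0,0.08,0,202,-79,-2,0,0,0.08,0],
)

```text
clock: 5.85
eef_pos: [389.5, 364.2, 220.3]
tool_rot: [-3.141, -0.001, 1.494]
force: [0.9, -0.5, -3.3]
width: 7.8
gripper_force: 59.0
```

```bash
python3 mv.py 511,355,220,1.494,9
python3 - <<'E'
from cell import *
import cv2,numpy as np
a=get_image("scene")[60:200,180:360,::-1];b=get_image("top")[170:290,150:300,::-1]
f=lambda i,h:cv2.resize(i,(int(i.shape[1]*h/i.shape[0]),h),interpolation=cv2.INTER_CUBIC)
m=np.hstack([f(a,330),f(b,290) if 0 else f(b,330)]);m=m[:,:800]
cv2.imwrite("pics/pre.png",cv2.convertScaleAbs(m,alpha=1.5))
E
```

```text
t 5.85 [389.5 364.2 220.3] [-3.141e+00 -1.000e-03  1.494e+00] F [ 0.9 -0.5 -3.3] w 7.8 gf 59.0
[0, 14, 0] [-0.0, -0.0, -0.0]
[0, 27, 0] [-0.0, -0.0, -0.0]
[0, 41, 0] [-0.0, -0.0, -0.0]
[0, 54, 0] [-0.0, -0.0, -0.0]
[0, 68, 0] [-0.0, -0.0, -0.0]
[0, 81, 0] [-0.0, -0.0, -0.0]
[0, 95, 0] [-0.0, -0.0, -0.0]
[0, 108, 0] [-0.0, -0.0, -0.0]
[0, 122, 0] [-0.0, -0.0, -0.0]
```

View pics/pre.png

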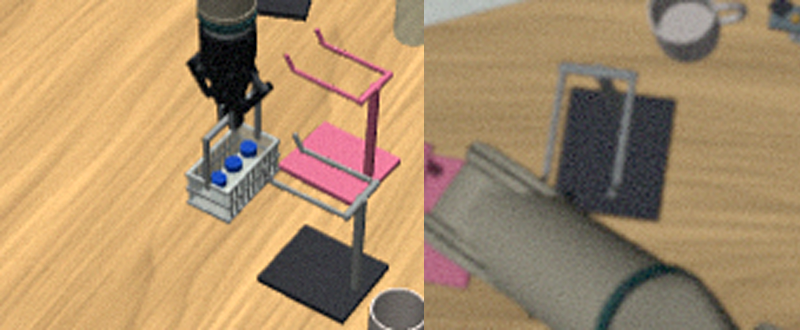

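The basket hangs level in the grip at crop (232,165), just outside the grey prong tips, with the prongs at crop (320,185). I'm inserting it now.

Request:
play_rows(
  deltas=[0,12,0,0,0,0,0,0,26,0,0,0,0,0,0,40,0,0,0,0,0,0,54,0,0,0,0,0,0,68,0,0,0,0,0,0,82,0,0,0,0,0,0,96,0,0,0,0,0,0,108,0,0,0,0,0,0,116,0,0,0,0,0,0,120,0,0,0,0,0],
)

```text
clock: 7.2
eef_pos: [510.2, 353.6, 220.2]
tool_rot: [-3.141, 0.0, 1.491]
force: [-0.1, 0.5, -2.3]
width: 7.8
gripper_force: 59.0
```

Request:
play_rows(
  deltas=[0,0,6,0,0,0,0,0,0,14,0,0,0,0,0,0,22,0,0,0,0,0,0,28,0,0,0,0,0,0,32,0,0,0,0,0,0,35,0,0,0,0,0,0,37,0,0,0,0,0,0,37,0,0,0,0],
)

```text
clock: 8.2
eef_pos: [509.8, 353.6, 183.3]
tool_rot: [3.142, -0.0, 1.492]
force: [-0.4, 0.3, -2.5]
width: 7.8
gripper_force: 59.0
```

Request:
play_rows(
  deltas=[0,0,1,0,0,0,0,0,0,2,0,0,0,0,0,0,3,0,0,0,0,0,0,3,0,0,0,0],
)

```text
clock: 8.7
eef_pos: [509.9, 353.7, 180.8]
tool_rot: [3.141, -0.0, 1.492]
force: [-0.9, -1.4, 1.2]
width: 7.5
gripper_force: 59.4
```

Request:
play_rows(
  deltas=[0,0,1,0,0,0,0,0,0,1,0,0,0,0.1,0,0,1,0,0,0,0.2,0,0,1,0,0,0,0.4,0,0,1,0,0,0,0.5,0,0,1,0,0,0,0.5,0,0,-10,0,0,0,0.5,0,0,-30,0,0,0,0.5,0,0,-60,0,0,0,0.5,0,0,-100,0,0,0,0.5],
)

```text
clock: 9.95
eef_pos: [509.4, 353.4, 281.4]
tool_rot: [-3.141, 0.001, 1.492]
force: [1.7, 0.0, 0.3]
width: 42.8
gripper_force: 0.0
```

```bash
python3 - <<'E'
from fit import *
c=np.array([654.087,13.606,-.103])
for n,l in dict(red=[45.8,-55.3,169],yel=[45.8,40.7,169],handle=[0,-85,164],hinge=[0,100,125]).items(): print(n,place(c,l).round(1))
E
python3 mv.py 600,150,285,3.0386,10 694,-46,285,3.0386,8
python3 - <<'E'
from cell import *
import cv2
a=get_image("scene")[60:220,200:380,::-1]
cv2.imwrite("pics/hung.png",cv2.convertScaleAbs(cv2.resize(a,None,fx=3,fy=3,interpolation=2),alpha=1.5))
E
```

```text
red [[694.  -46.1 169. ]]
yel [[703.8  49.4 169. ]]
handle [[645.3 -70.9 164. ]]
hinge [[664.4 113.1 125. ]]
t 9.95 [509.4 353.4 281.4] [-3.141e+00  1.000e-03  1.492e+00] F [1.7 0.  0.3] w 42.8 gf 0.0
[-20, 11, 0] [-0.0, 0.0, -0.15]
[-39, 21, -1] [-0.0, 0.0, -0.31]
[-59, 32, -1] [-0.0, 0.0, -0.46]
[-78, 43, -1] [-0.0, 0.0, -0.62]
[-98, 53, -2] [-0.0, 0.0, -0.77]
[-117, 64, -2] [-0.0, 0.0, -0.93]
[-137, 74, -3] [-0.0, 0.0, -1.08]
[-156, 85, -3] [-0.0, 0.0, -1.24]
[-176, 96, -3] [-0.0, -0.0, -1.39]
[-196, 106, -4] [-0.0, -0.0, -1.55]
[-219, 120, -4] [-0.0, -0.0, -1.55]
[-243, 134, -4] [-0.0, -0.0, -1.55]
[-266, 147, -4] [-0.0, -0.0, -1.55]
[-290, 161, -4] [-0.0, -0.0, -1.55]
[-313, 175, -4] [-0.0, -0.0, -1.55]
[-337, 188, -4] [-0.0, -0.0, -1.55]
[-360, 202, -4] [-0.0, -0.0, -1.55]
[-384, 215, -4] [-0.0, -0.0, -1.55]
```

View pics/hung.png

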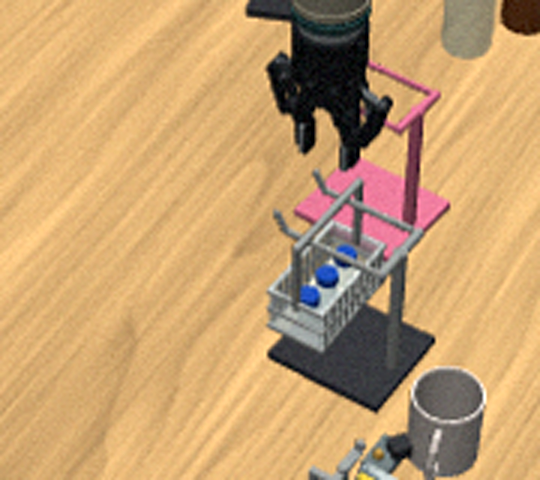

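The basket bar rests on both grey prongs at crop (330,215) and the gripper is clear. Next is the red catch.

Request:
play_rows(
  deltas=[-20,11,0,0,0,-0.15,1,-45,21,-1,0,0,-0.31,1,-80,40,-1,0,0,-0.46,1,-120,63,-1,0,0,-0.62,1,-165,90,-2,0,0,-0.77,1,-210,116,-2,0,0,-0.93,1,-255,140,-3,0,0,-1.08,1,-300,166,-3,0,0,-1.24,1,-340,190,-4,0,0,-1.39,1,-370,208,-4,0,0,-1.55,1],
)

```text
clock: 11.25
eef_pos: [688.8, -34.6, 284.9]
tool_rot: [-3.141, 0.001, 3.044]
force: [0.4, 0.5, -1.0]
width: 85.6
gripper_force: 0.0
```

```bash
python3 mv.py 694,-46,285,3.0386,2 694,-46,147,3.0386,6;  python3 -c "
from cell import *;print(read_state()['qpos'].round(2))"
```

```text
t 11.25 [688.8 -34.6 284.9] [-3.141e+00  1.000e-03  3.044e+00] F [ 0.4  0.5 -1. ] w 85.6 gf 0.0
[-3, -5, 0] [-0.0, 0.0, 0.0]
[-6, -11, 0] [-0.0, 0.0, 0.01]
[-6, -11, 23] [-0.0, 0.0, 0.01]
[-6, -11, 46] [-0.0, 0.0, 0.01]
[-6, -11, 69] [-0.0, 0.0, 0.01]
[-6, -11, 92] [-0.0, 0.0, 0.01]
[-6, -11, 115] [-0.0, 0.0, 0.01]
[-6, -11, 138] [-0.0, 0.0, 0.01]
[ 0.38  0.73 -0.73  1.31  0.49  1.28  1.11]
```

Request:
play_rows(
  deltas=[-4,-3,0,0,0,0.01,1,-6,-5,10,0,0,0.01,1,-6,-5,30,0,0,0.01,1,-6,-5,55,0,0,0.01,1,-6,-5,80,0,0,0.01,1,-6,-5,105,0,0,0.01,1,-6,-5,125,0,0,0.01,1,-6,-5,138,0,0,0.01,1,-6,-11,138,0,0,0.01,1,-6,-11,138,0,0,0.01,0.9],
)

```text
clock: 12.5
eef_pos: [693.4, -44.1, 147.1]
tool_rot: [-3.141, 0.001, 3.03]
force: [0.2, -0.2, 0.7]
width: 77.0
gripper_force: 0.0
```

Request:
play_rows(
  deltas=[0,0,0,0,0,0,0.8,0,0,0,0,0,0,0.7,0,0,0,0,0,0,0.6,0,0,0,0,0,0,0.58,0,0,0,0,0,0,0.56,0,0,0,0,0,0,0.54,0,0,0,0,0,0,0.54],
)

```text
clock: 13.38
eef_pos: [693.5, -41.4, 147.0]
tool_rot: [3.139, 0.002, 3.033]
force: [0.5, 5.0, 3.6]
width: 46.1
gripper_force: 2.6
```

Request:
play_rows(
  deltas=[0,0,0,0,0,0,0.45,0,0,0,0,0,0,0.35,0,0,0,0,0,0,0.2,0,0,0,0,0,0,0,0,0,0,0,0,0,0,0,0,0,0,0,0,0,0,0,0,0,0,0,0,0,0,0,0,0,0,0],
)

```text
clock: 14.38
eef_pos: [693.2, -45.2, 148.0]
tool_rot: [-3.139, 0.002, 3.031]
force: [-1.9, -1.9, 10.9]
width: 36.9
gripper_force: 61.1
```

Request:
play_rows(
  deltas=[0,0,0,0,0,0,0.6,0,0,0,0,0,0,0.8,0,0,0,0,0,0,1,0,0,-10,0,0,0,1,0,0,-35,0,0,0,1,0,5,-60,0,0,0,1,0,30,-70,0,0,0,1,0,60,-70,0,0,0,1,0,85,-70,0,0,0,1,0,102,-70,0,0,0,1],
)

```text
clock: 15.62
eef_pos: [703.5, 61.9, 216.2]
tool_rot: [3.14, -0.001, 3.035]
force: [-0.7, -0.3, -0.1]
width: 85.8
gripper_force: 0.0
```

```bash
python3 mv.py 704.3,55.5,147,3.0386,1 704,49.5,147,3.0386,1
```

```text
t 15.62 [703.5  61.9 216.2] [ 3.140e+00 -1.000e-03  3.035e+00] F [-0.7 -0.3 -0.1] w 85.8 gf 0.0
[-2, -6, 69] [0.0, -0.0, -0.0]
[-2, -12, 69] [0.0, -0.0, -0.0]
```

Request:
play_rows(
  deltas=[0,0,5,0,0,0,1,0,0,5,0,0,0,1,0,0,5,0,0,0,1],
)

```text
clock: 16.0
eef_pos: [704.1, 56.5, 211.0]
tool_rot: [-3.141, -0.0, 3.03]
force: [-0.3, -0.2, -0.3]
width: 85.5
gripper_force: 0.0
```

```bash
python3 mv.py 704.3,55.5,147,3.0386,1 704,49.5,147,3.0386,1
```

```text
t 16.0 [704.1  56.5 211. ] [-3.141 -0.     3.03 ] F [-0.3 -0.2 -0.3] w 85.5 gf 0.0
[0, -1, 64] [-0.0, -0.0, -0.01]
[-1, -7, 64] [-0.0, -0.0, -0.01]
```

Overshoot settled as expected.

Request:
play_rows(
  deltas=[0,-1,15,0,0,0,1,0,-1,35,0,0,0,1,0,-1,52,0,0,0,1,0,-1,64,0,0,0,1,0,-1,64,0,0,0,1,0,-7,64,0,0,0,0.9,0,-7,64,0,0,0,0.8,0,-7,64,0,0,0,0.7,0,-7,64,0,0,0,0.6,0,-7,64,0,0,0,0.55],
)

```text
clock: 17.25
eef_pos: [704.1, 54.4, 148.7]
tool_rot: [3.137, 0.002, 3.034]
force: [1.4, 5.4, 2.6]
width: 47.1
gripper_force: 2.5
```

Request:
play_rows(
  deltas=[0,0,0,0,0,0,0.5,0,0,0,0,0,0,0.45,0,0,0,0,0,0,0.35,0,0,0,0,0,0,0.2,0,0,0,0,0,0,0,0,0,0,0,0,0,0,0,0,0,0,0,0,0,0,0,0,0,0,0,0,0,0,0,0,0,0,0],
)

```text
clock: 18.38
eef_pos: [703.7, 50.2, 149.5]
tool_rot: [-3.14, 0.002, 3.032]
force: [-2.8, -2.7, 10.9]
width: 36.9
gripper_force: 61.2
```

Request:
play_rows(
  deltas=[0,0,0,0,0,0,0.6,0,0,0,0,0,0,0.8,0,0,0,0,0,0,1,0,0,-10,0,0,0,1,0,0,-35,0,0,0,1,0,0,-65,0,0,0,1,0,0,-88,0,0,0,1,0,0,-92,0,0,0,0.6,0,0,-92,0,0,0,0.35],
)

```text
clock: 19.5
eef_pos: [703.0, 51.1, 239.1]
tool_rot: [-3.141, -0.0, 3.032]
force: [-0.3, -1.3, -0.6]
width: 51.5
gripper_force: 0.0
```

```bash
python3 mv.py 643,-71,240,1.468,10 643,-71,145,1.468,1
```

```text
t 19.5 [703.   51.1 239.1] [-3.141 -0.     3.032] F [-0.3 -1.3 -0.6] w 51.5 gf 0.0
[5, -13, 0] [-0.0, -0.0, 0.16]
[9, -26, 0] [-0.0, -0.0, 0.31]
[14, -38, 0] [-0.0, -0.0, 0.47]
[19, -51, 0] [-0.0, -0.0, 0.63]
[23, -64, 0] [-0.0, -0.0, 0.78]
[28, -77, -1] [-0.0, -0.0, 0.94]
[32, -90, -1] [-0.0, -0.0, 1.09]
[37, -102, -1] [-0.0, 0.0, 1.25]
[42, -115, -1] [-0.0, 0.0, 1.41]
[46, -128, -1] [-0.0, 0.0, 1.56]
[46, -128, 94] [-0.0, 0.0, 1.56]
```

Request:
play_rows(
  deltas=[5,-13,0,0,0,0.16,0.35,9,-26,0,0,0,0.31,0.35,14,-38,0,0,0,0.47,0.35,19,-51,0,0,0,0.63,0.35,23,-64,0,0,0,0.78,0.35,28,-77,0,0,0,0.94,0.35,32,-90,0,0,0,1.09,0.35,37,-102,0,0,0,1.25,0.35,42,-115,0,0,0,1.41,0.35,46,-128,0,0,0,1.56,0.35],
)

```text
clock: 20.75
eef_pos: [642.3, -71.4, 237.8]
tool_rot: [-3.139, 0.0, 1.467]
force: [1.2, 0.7, -0.6]
width: 30.3
gripper_force: 0.0
```

Request:
play_rows(
  deltas=[0,0,0,0,0,0,0.35,0,0,0,0,0,0,0.35,0,0,0,0,0,0,0.35],
)

```text
clock: 21.12
eef_pos: [643.6, -69.9, 239.0]
tool_rot: [-3.141, -0.001, 1.474]
force: [0.4, -0.9, 0.1]
width: 29.9
gripper_force: 0.0
```

```bash
python3 mv.py 643,-71,145,1.468,1
python3 - <<'E'
from cell import *
import cv2
a=get_image("scene")[190:290,240:375,::-1]
cv2.imwrite("pics/h.png",cv2.convertScaleAbs(cv2.resize(a,None,fx=5,fy=5,interpolation=2),alpha=1.5))
E
```

```text
t 21.12 [643.6 -69.9 239. ] [-3.141e+00 -1.000e-03  1.474e+00] F [ 0.4 -0.9  0.1] w 29.9 gf 0.0
[-1, 0, 94] [-0.0, -0.0, 0.01]
```

View pics/h.png

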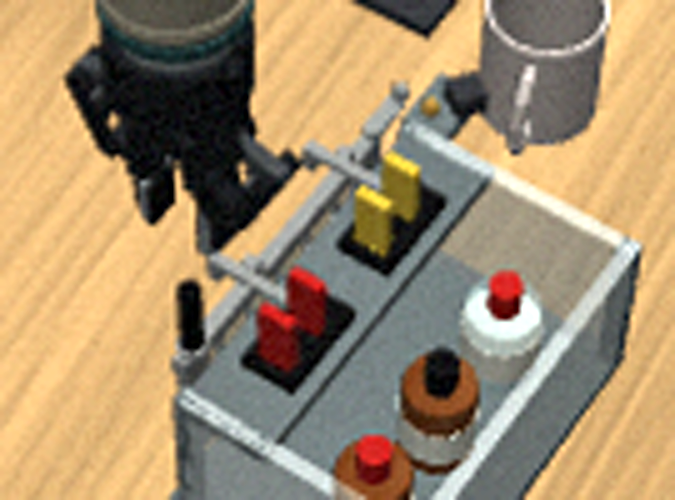

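Both catches are squeezed: the red tabs at (305,300) and (278,335) and the yellow at (400,185) and (373,220) now stand close together. The fingertips at (150,215) and (212,245) straddle a line down to the handle at (190,285).

Request:
play_rows(
  deltas=[-1,0,15,0,0,0,0.35,-1,0,35,0,0,0,0.35,-1,0,55,0,0,0,0.35,-1,0,75,0,0,0,0.35,-1,0,88,0,0,0,0.35,-1,0,94,0,0,0,0.35,-1,1,94,0,0,0,0.2,-1,2,94,0,0,0,0,-1,2,94,0,0,0,0,-1,2,94,0,0,0,0],
)

```text
clock: 22.42
eef_pos: [644.7, -72.0, 145.5]
tool_rot: [-3.14, 0.0, 1.472]
force: [-4.2, 0.7, 0.8]
width: 12.4
gripper_force: 58.5
```

```bash
cat > arc.py <<'E'
import numpy as np,subprocess,sys
h=np.array([664.4,113.6]);c=-.103;x0,y0,z,dw=map(float,sys.argv[1:5])  # start offset & yaw offset
from cell import read_state
p=read_state()["eef_pos"];r=np.hypot(*(p[:2]-h));a0=np.arctan2(p[1]-h[1],p[0]-h[0]);print("r",r,"gate",c-np.pi/2-a0)
R=185
g=[]
for a in np.arange(x0,y0+1e-6,z):
    t=c-np.pi/2-a; g.append("%f,%f,145,%f,1"%(h[0]+R*np.cos(t),h[1]+R*np.sin(t),1.474-dw*a))
subprocess.run(["python3","mv.py"]+g)
E
python3 arc.py 0.06 0.6 0.06 1
```

```text
t 22.43 [644.7 -72.  145.5] [-3.14   0.     1.472] F [-4.2  0.7  0.8] w 12.4 gf 58.5
[2, -11, 1] [-0.0, 0.0, 0.06]
[3, -22, 1] [-0.0, 0.0, 0.12]
[5, -33, 1] [-0.0, 0.0, 0.18]
[7, -43, 1] [-0.0, 0.0, 0.24]
[10, -54, 1] [-0.0, 0.0, 0.3]
[14, -65, 1] [-0.0, 0.0, 0.36]
[18, -75, 1] [-0.0, 0.0, 0.42]
[23, -85, 1] [-0.0, 0.0, 0.48]
[28, -94, 1] [-0.0, 0.0, 0.54]
[34, -104, 1] [-0.0, 0.0, 0.6]
r 186.6334043888485 gate 0.0028848561486951585
```

Request:
play_rows(
  deltas=[1,-6,0,0,0,0.03,0,2,-15,0,0,0,0.08,0,4,-26,0,0,0,0.14,0,6,-37,0,0,0,0.2,0,8,-47,0,0,0,0.26,0,11,-57,0,0,0,0.32,0,15,-67,0,0,0,0.38,0,20,-78,0,0,0,0.44,0,25,-88,0,0,0,0.5,0,31,-99,0,0,0,0.57,0],
)

```text
clock: 23.68
eef_pos: [550.1, -36.3, 145.4]
tool_rot: [3.137, 0.003, 0.896]
force: [1.4, -9.7, -4.4]
width: 12.3
gripper_force: 58.7
```

```bash
python3 arc.py 0.6 1.14 0.06 1; python3 -c "
from cell import *;print(read_state()['qpos'].round(2))"
```

```text
t 23.68 [550.1 -36.3 145.4] [3.137e+00 3.000e-03 8.960e-01] F [ 1.4 -9.7 -4.4] w 12.3 gf 58.7
[3, -10, 0] [0.0, 0.0, 0.02]
[4, -21, 0] [0.0, 0.0, 0.08]
[5, -32, 0] [0.0, 0.0, 0.14]
[7, -43, 0] [0.01, 0.0, 0.2]
[10, -53, 0] [0.01, 0.0, 0.26]
[13, -64, 0] [0.01, 0.0, 0.32]
[17, -74, 0] [0.01, 0.0, 0.38]
[22, -85, 0] [0.01, 0.0, 0.44]
[27, -94, 0] [0.01, 0.0, 0.5]
[32, -104, 0] [0.01, 0.0, 0.56]
r 188.47372095105666 gate 0.5485435657951239
[ 0.1   0.6  -0.13  1.88  0.13  0.67 -0.78]
```

Request:
play_rows(
  deltas=[0,-10,0,0,0,0.05,0,1,-21,0,0,0,0.11,0,2,-32,0,0,0,0.17,0,4,-43,0,0,0,0.23,0,7,-53,0,0,0,0.28,0,10,-64,0,0,0,0.34,0,14,-74,0,0,0,0.4,0,19,-85,0,0,0,0.46,0,24,-94,0,0,0,0.52,0,29,-104,0,0,0,0.58,0],
)

```text
clock: 24.92
eef_pos: [484.4, 54.1, 145.4]
tool_rot: [3.14, 0.003, 0.317]
force: [-3.9, -4.5, -0.5]
width: 12.7
gripper_force: 59.4
```

```bash
python3 arc.py 1.18 1.58 0.05 1; python3 -c "
from cell import *;print(read_state()['qpos'].round(2))"
```

```text
t 24.93 [484.4  54.1 145.4] [3.14e+00 3.00e-03 3.17e-01] F [-3.9 -4.5 -0.5] w 12.7 gf 59.4
[5, -6, 0] [0.0, 0.0, 0.02]
[5, -15, 0] [0.0, 0.0, 0.07]
[6, -24, 0] [0.0, 0.0, 0.12]
[8, -33, 0] [0.0, 0.0, 0.17]
[9, -42, 0] [0.0, 0.0, 0.22]
[12, -51, 0] [0.0, 0.0, 0.27]
[14, -60, 0] [0.0, 0.0, 0.32]
[18, -69, 0] [0.0, 0.0, 0.37]
[21, -77, 0] [0.0, 0.0, 0.42]
r 189.5528809322113 gate 1.1486404041623264
[-0.2   0.53  0.05  2.05 -0.04  0.57 -1.38]
```

Request:
play_rows(
  deltas=[0,-8,0,0,0,0.05,0,1,-18,0,0,0,0.1,0,2,-28,0,0,0,0.15,0,4,-37,0,0,0,0.2,0,6,-46,0,0,0,0.25,0,8,-55,0,0,0,0.3,0,11,-64,0,0,0,0.35,0,14,-72,0,0,0,0.39,0,17,-78,0,0,0,0.42,0,17,-78,0,0,0,0.42,0],
)

```text
clock: 26.18
eef_pos: [475.8, 134.6, 145.4]
tool_rot: [3.14, 0.003, -0.1]
force: [-5.5, -3.5, 3.7]
width: 12.5
gripper_force: 59.5
```

Request:
play_rows(
  deltas=[0,0,0,0,0,0,0,0,0,0,0,0,0,0,0,0,0,0,0,0,0,0,0,0,0,0,0,0],
)

```text
clock: 26.68
eef_pos: [475.8, 134.1, 145.4]
tool_rot: [3.14, 0.003, -0.1]
force: [-5.7, -2.9, 3.7]
width: 12.5
gripper_force: 59.5
```

```bash
python3 arc.py 1.57 1.57 0.05 1
python3 - <<'E'
from cell import *
import cv2
a=get_image("scene")[80:320,180:400,::-1]
cv2.imwrite("pics/end.png",cv2.convertScaleAbs(cv2.resize(a,None,fx=2.5,fy=2.5,interpolation=2),alpha=1.5))
E
```

```text
t 26.68 [475.8 134.1 145.4] [ 3.14e+00  3.00e-03 -1.00e-01] F [-5.7 -2.9  3.7] w 12.5 gf 59.5
[5, 1, 0] [0.0, 0.0, -0.0]
r 189.74135600778598 gate -4.707140234971014
```

View pics/end.png

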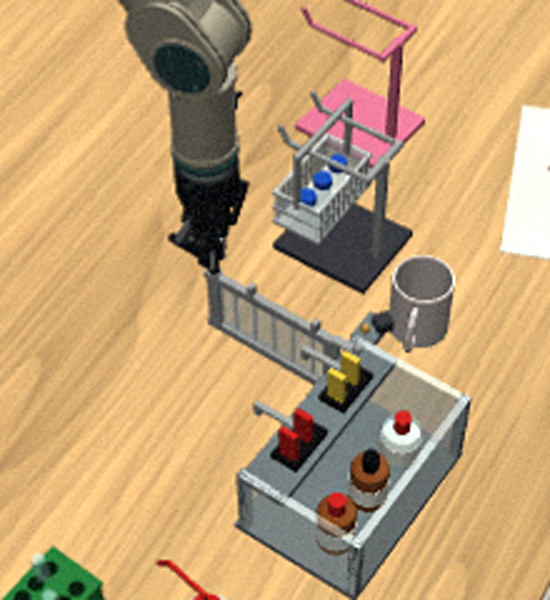

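The gate stands square to the cage front, from (212,285) to (350,350), with the handle still held. The basket hangs at (320,185). I'm handing it in.

```bash
python3 -c "
from cell import *;print(finish_job())"
```

```text
the job is handed in; nothing more can be done
None
```

I handed the job in at about 27 s: the basket hangs on the grey stand, the red and then the yellow catch were squeezed together, and the gate is held open at about 1.58 rad by its handle. I don't have the judge's result.

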